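# Tighten a test cell's lid screws crosswise in two passes

## Robot

A 6-joint arm with a two-finger parallel gripper is mounted at the origin on a cart in front of the work surface, level with it; the furniture and walls round the work are solid. World frame = base frame: x ahead of the robot, y to its left, z up, the work surface at z = 0. Lengths are in m, angles in degrees, forces in N, time in s.
With the tool pointing down it reaches from about 0.4 to 0.825 m from the base axis. Payload 7 kg.
Tool frame: the origin (TCP) lies on the centre line of the jaws, within the pads' length; the fingertips stand 19 mm ahead of it and the grasp point (between the pads) is the TCP (r.tip_extent is the distance from the TCP to the fingertips, in m); z points along the fingers, y is the line along which they close (so a half turn about z gives the same grasp; the last joint's range is limited). The gripper opens to 88 mm and grips with 3 to 60 N. Pads are 19 mm wide; open, the fingers measure 130 mm over their backs; the gripper's body (78 mm by 193 mm) begins 47 mm behind the grasp point.
Start: joints at [-59.41, 20.546, 0.682, 0, -70.136, -16.507], TCP at [0.164, -0.655, 0.246] pointing down, gripper open.
Joint ranges: [-176.03, 176.03], [-82.01, 121.73], [-58.28, 71.71], [-173.87, 95.51], [-174.79, -0.11], [-173.66, 173.66]. Speed limits (degrees/s): [136.94, 136.94, 172.46, 180, 180, 180].

## Interface

Orientations are given as [roll, pitch, yaw] about the fixed x, y, z axes, in that order (R = Rz(yaw) Ry(pitch) Rx(roll)).
In Python, from plant import r gives the robot as it stands. The module is installed in compiled form; this text tells all that it offers.
- The arm moves only by the tool jog_arm, never from a script. Its argument "deltas" is a list that holds one entry, the list of rows, each a list of 5 numbers: the opening, from -1 (shut) to 1 (fully open), then the shift along the world's x, y, z in cm, then the turn about the world's z in rad. In form: [[[claw, dx, dy, dz, turn], ...]]. A call has 1 to 8 rows; each row shifts and turns the commanded pose from where the row before left it; what a row does not reach is not made up. A row lasts 1/8 s, in which the tool goes at most 62.5 mm and 10.7 degrees, less where a joint would pass 70% of its speed; a pose out of reach is approached as far as the arm can. A call with a gripper value outside its range is refused whole. The fingers move at their own pace and stop on an object; "force" is the grip in N (left out, the last holds). Time passes only in rows, so rows that do not move let the fingers close. It gives the time, the measured TCP pose, the force, the opening and the grip force at its end, in the units of the state.
- r.get_state(): the state, without advancing time (a new reading comes with each control period).
- r.capture(name): name is "side" or "top" or "wrist"; returns the picture (400x640x3 uint8, blue, green, red); there is no depth.
- r.camera_info(name): a dict with "fx", "fy", "cx", "cy" (pixels), "view" (4x4, takes a point from world to camera coordinates). Camera axes: x right, y up, looking along -z (the intrinsics and any distortion apply to the point x, -y, -z); pixel columns grow to the right and rows downward; lengths in m; the calibration is good to about 2 mm. A picture is of the moment at which its call begins: read the wrist's pose just before it. camera_info takes no time and is no camera call; for the wrist camera it gives the pose at the moment of the call.
- r.close_job(): hands the job in; it is judged then, once.
The state is a dict: "time_s": time; "joints": joint angles; "qd": joint speeds; "joint_torque": joint torques, N m; "tcp_pos": TCP position; "eef_rot": TCP orientation; "contact_force": force on the tool from outside, world axes, zero at the start; "moment": the same for the moment, N m; "gripper_width": finger opening in m; "gripper_force": force on a finger pad.
Only numpy, scipy, OpenCV 4.12 (cv2) and the standard library are available. Lean on these libraries where they do the work, as an engineer would, in place of code of your own. Each camera call takes 0.05 s, during which the arm holds its last target. There are 200 camera calls.

## Task

Finish tightening the test cell's lid, whose four square-headed screws are done crosswise in two passes with the T-handle wrench from the stand. The pair in line with the brass side port has had its first pass and is half-way home; the other pair is only finger-tight. Turn the loose pair clockwise about half-way too, then all four fully home against their stops, each time a screw and next the one opposite; press gently, do not force a screw at its stop or touch cell or screws with the gripper, put the wrench back upright in its stand and leave the things round about where they are.

Things in the scene. Friction and masses are not known exactly. Their poses are not given: they have to be found in the camera images.
- cell: Round steel test cell fixed to the bench, 104 mm across, with a flange and aluminium lid 140 mm across. Origin: centre of its underside, z up; the lid's flat top is 62 mm higher. In the lid's middle stands a brass fitting, 22 mm across, 12 mm tall; a brass side port points along +x below the flange. Four square-headed screws stand on the lid in a ring of 50 mm radius.
- hole_1 (a point): Centre of screw hole 1 on the lid's top, towards the cell's +x (over the side port); axes as the cell's. The screw sits up to 1.5 mm off this point in the cell's x and in y, unmeasured: find it by feel (it shifts sideways under more than 6 N). Round it a washer 25 mm across, 2 mm thick; on that the square head, 14 mm over flats up to 12.5 mm above this point, then 11.5 mm up to 16 mm.
- hole_2 (a point): Centre of screw hole 2 on the lid's top, towards the cell's +y; axes as the cell's. The screw sits up to 1.5 mm off this point in the cell's x and in y, unmeasured: find it by feel (it shifts sideways under more than 6 N). Round it a washer 25 mm across, 2 mm thick; on that the square head, 14 mm over flats up to 12.5 mm above this point, then 11.5 mm up to 16 mm.
- hole_3 (a point): Centre of screw hole 3 on the lid's top, towards the cell's -x; axes as the cell's. The screw sits up to 1.5 mm off this point in the cell's x and in y, unmeasured: find it by feel (it shifts sideways under more than 6 N). Round it a washer 25 mm across, 2 mm thick; on that the square head, 14 mm over flats up to 12.5 mm above this point, then 11.5 mm up to 16 mm.
- hole_4 (a point): Centre of screw hole 4 on the lid's top, towards the cell's -y; axes as the cell's. The screw sits up to 1.5 mm off this point in the cell's x and in y, unmeasured: find it by feel (it shifts sideways under more than 6 N). Round it a washer 25 mm across, 2 mm thick; on that the square head, 14 mm over flats up to 12.5 mm above this point, then 11.5 mm up to 16 mm.
- lid (a joint): How far the lid, with its screws, is pressed down into its soft gasket, m; 0 at rest, then 6 N per mm after the first 2 N. It springs back. More than 0.004 (26 N) is too hard.
- screw_1 (a joint): Turn of screw 1 (at hole_1, across from screw 3), rad; grows as it tightens, clockwise from above. 0: flats parallel to the cell's x and y. Starts half-way, 0.6 to 0.8; home is a firm stop at 1.4. Turns at about 0.25 N m either way and stays where left.
- screw_2 (a joint): Turn of screw 2 (at hole_2, across from screw 4), rad; grows as it tightens, clockwise from above. 0: flats parallel to the cell's x and y. Starts finger-tight, 0 to 0.25; half-way is 0.7; home is a firm stop at 1.4. Turns at about 0.25 N m either way and stays where left.
- screw_3 (a joint): Turn of screw 3 (at hole_3, across from screw 1), rad; grows as it tightens, clockwise from above. 0: flats parallel to the cell's x and y. Starts half-way, 0.6 to 0.8; home is a firm stop at 1.4. Turns at about 0.25 N m either way and stays where left.
- screw_4 (a joint): Turn of screw 4 (at hole_4, across from screw 2), rad; grows as it tightens, clockwise from above. 0: flats parallel to the cell's x and y. Starts finger-tight, 0 to 0.25; half-way is 0.7; home is a firm stop at 1.4. Turns at about 0.25 N m either way and stays where left.
- wrench: T-handle socket wrench, 100 mm tall, 0.2 kg. Origin: centre of the socket's open lower end; z up the shaft, x along the crossbar. Socket 23.4 mm square outside; bore 16.4 mm square, 15 mm deep, walls along x and y. Crossbar 90 x 14 (y) x 16 mm, mid-height 92 mm above the origin, on a hub 24 x 14 mm from 54 mm up. Seated on a screw, origin 2 mm above the hole point; atop a head, 16 mm.
- handle (a joint): Twist of the wrench's handle against its socket, rad: a torsion spring of 3 N m per rad that reads the moment (tightening positive): about 0.08 while a screw turns, rising at the stop. 0.30 (0.9 N m) is overtightening. On a head the socket has about 0.2 rad of play to each side, and the grip gives another 0.1 rad.
- stand: Grey block 74 x 74 x 36 mm fixed to the bench, origin at the centre of its underside, with a round well 42 mm across and 28 mm deep in its top.
- well (a point): Centre of the stand's well floor, 8 mm above the bench, on which the wrench stands.
- beaker: Small clear beaker, 46 mm across, 58 mm high, near the cell; leave alone. Origin: centre of its underside.
- specimen: Grey concrete cylinder, 36 mm across, 50 mm high, near the cell; leave alone. Origin: centre of its underside.
- crucible: White crucible, 42 mm across, 36 mm high, near the cell; leave alone. Origin: centre of its underside.
Mind the look-alikes: they are no part of the job. What is meant by the stand is not pink, and is the smaller of those in its own colour. Of the things shaped like the cell, the steel one is meant.

How it is judged:
By the outcome, as a careful person would: the job done as asked, in the order asked, and still so for the second after the job is handed in, with the robot touching nothing.
It also fails if it takes over 72 s, if anything falls off the work surface, if the arm or the gripper's body presses on something with over 40 N, if the wrist force passes 120 N, or if a joint passes its speed limit or range.

## Working session

There is one attempt and no reset: what is moved stays moved. The work goes in short steps, Python scripts to look and compute and a tool call to move; the robot and the scene stay as the last step left them, time stands still between calls to the robot, and variables do not carry over. Pictures are saved under pics/ and viewed, at most 11 in all, crops included, and the job is handed in when it is done.

Besides the shell and the picture viewer there is one more tool, called as name(argument=value, ...) on one line, values as JSON. jog_arm: Moves the arm, as the interface text tells. Its arguments: {"type":"object","properties":{"deltas":{"type":"array"},"force":{"type":"number"}},"required":["deltas"]}

```bash
mkdir -p pics
python3 - <<'E'
from plant import r
import cv2,numpy as np
s=r.get_state();print({k:(np.round(v,4).tolist()) for k,v in s.items()})
for n in("side","top","wrist"):
    i=r.camera_info(n);print(n,i['fx'],i['fy'],i['cx'],i['cy'],np.round(i['view'],4).tolist(),[k for k in i if k not in('fx','fy','cx','cy','view')])
    cv2.imwrite(f'pics/{n}0.png',r.capture(n))
E
```

```text
{'time_s': 0.0, 'joints': [-59.4095, 20.5908, 0.6337, -0.0212, -70.1371, -16.5059], 'qd': [0.0566, -0.0875, 0.0526, -0.008, 0.035, -0.0408], 'joint_torque': [-0.0009, -58.2717, 29.3042, 6.9968, 0.0067, -0.0001], 'tcp_pos': [0.1641, -0.6543, 0.2446], 'eef_rot': [179.9041, -0.0076, -165.9226], 'contact_force': [0.2247, -0.004, -0.8238], 'moment': [0.0087, -0.0017, -0.0235], 'gripper_force': 0.0, 'gripper_width': 0.0877}
side 497.82767388746294 497.82767388746294 320.6758272031337 202.17264807847164 [[0.9152, -0.4031, 0.0018, -0.5382], [0.2431, 0.5554, 0.7952, -0.1534], [-0.3215, -0.7273, 0.6063, -1.4033], [0.0, 0.0, 0.0, 1.0]] []
top 462.8344289307076 462.8344289307076 316.40578277810573 198.57072993845048 [[-0.0249, -0.9997, -0.0059, -0.0388], [0.9843, -0.0256, 0.1744, -0.58], [-0.1745, -0.0014, 0.9847, -1.1157], [0.0, 0.0, 0.0, 1.0]] []
wrist 306.58366838101114 306.58366838101114 320.5267015893475 199.29378146706932 [[-0.2436, 0.9699, 0.0014, 0.675], [-0.9372, -0.235, -0.2576, 0.0327], [-0.2495, -0.064, 0.9663, -0.3905], [0.0, 0.0, 0.0, 1.0]] []
```

View pics/top0.png

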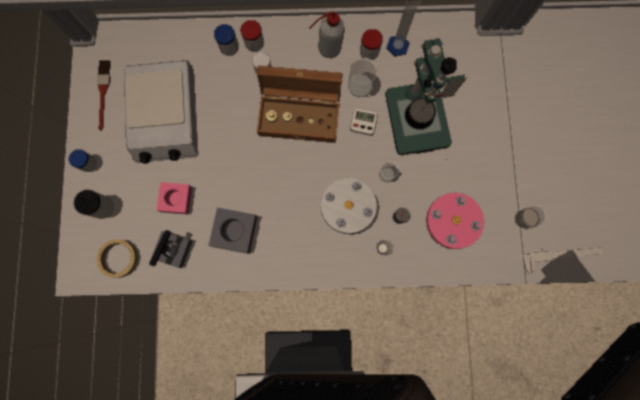

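View pics/side0.png

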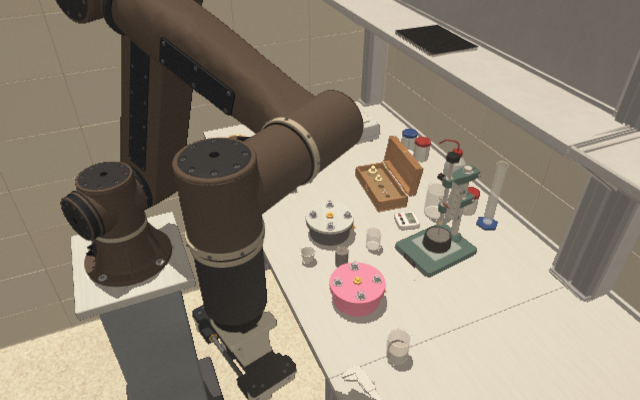

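The top view shows:
- **Cells:** a white/steel-looking one at (349,206) and a pink one at (455,220).
- **Stands:** pink at (174,198), large grey and empty at (234,230), and small dark grey with the wrench at (172,248).
- **Around the cell:** glass at (389,173), grey cylinder at (401,215) and white crucible at (383,248).

In the side view, the steel cell is at (330,222) with a brass bit near (352,228). I'll check these choices in one close crop.

Run:
```python
import cv2,numpy as np
t=cv2.imread('pics/top0.png');s=cv2.imread('pics/side0.png')
a=cv2.resize(t[160:290,130:270],(0,0),fx=2.85,fy=2.85,interpolation=cv2.INTER_CUBIC)
b=cv2.resize(t[165:255,310:410],(0,0),fx=4,fy=4,interpolation=cv2.INTER_CUBIC)
c=cv2.resize(s[185:255,290:390],(0,0),fx=3,fy=3,interpolation=cv2.INTER_CUBIC)
W=np.zeros((600,800,3),np.uint8);W[:a.shape[0],:a.shape[1]]=a;W[:360,400:800]=b;W[385:595,:300]=c
w=cv2.resize(cv2.imread('pics/wrist0.png'),(320,200));W[390:590,400:720]=w
cv2.imwrite('pics/c1.png',W)
```

```text
(no output)
```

View pics/c1.png

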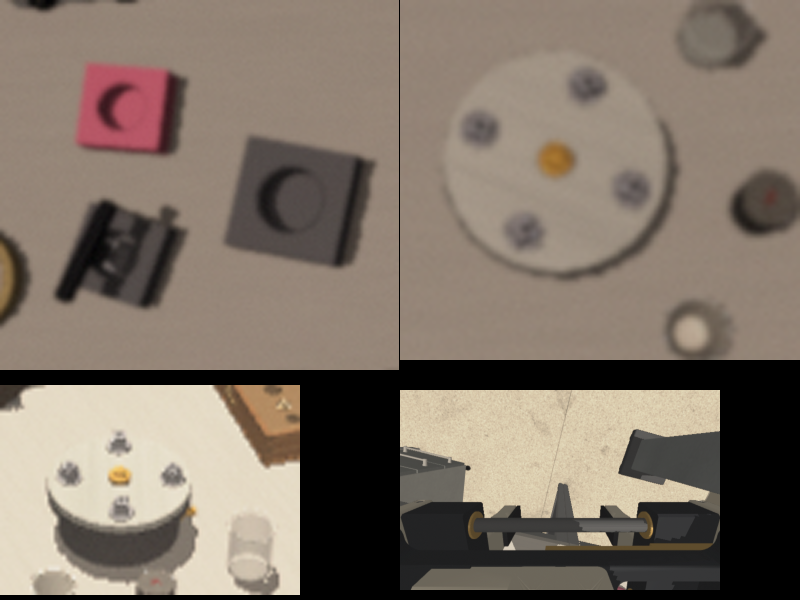

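The wrench with the black crossbar stands in the small grey stand. The four screws in the top view are at about (357,186), (330,197), (368,212) and (341,223), the fitting is at (349,205), and the side-view port is at (354,227).

```bash
cat > h.py <<'E'
from plant import r
import cv2,numpy as np
np.set_printoptions(precision=4,suppress=True)
def ray(i,p):
    V=i['view'];R=V[:3,:3];d=R.T@np.array([(p[0]-i['cx'])/i['fx'],-(p[1]-i['cy'])/i['fy'],-1]);return -R.T@V[:3,3],d
def atz(i,p,z):
    o,d=ray(i,p);return o+d*(z-o[2])/d[2]
def tri(*ip):
    A=0;b=0
    for i,p in ip:
        o,d=ray(i,p);d=d/np.linalg.norm(d);M=np.eye(3)-np.outer(d,d);A=A+M;b=b+M@o
    return np.linalg.solve(A,b)
def proj(i,P):
    V=i['view'];c=V[:3,:3]@P+V[:3,3];return np.array([i['cx']+i['fx']*c[0]/-c[2],i['cy']-i['fy']*c[1]/-c[2]])
E
python3 - <<'E'
from h import *
T=r.camera_info('top');S=r.camera_info('side')
print('fit',tri((T,(349,204.75)),(S,(329.7,215))),atz(T,(349,204.75),.074))
for a,b in(((357,186.25),(329.7,203.7)),((330,197),(312.7,214.7)),((368,212),(347.7,214.7)),((341,223),(330.7,226.7))):
    pass
P=[atz(T,p,.078) for p in((357,186.25),(330,197),(368,212),(341,223))]
print(np.array(P),np.mean(P,0),[proj(S,p) for p in P])
c=np.mean(P,0)
d1=P[0]-P[3];d2=P[1]-P[2];print(np.degrees(np.arctan2(d1[1],d1[0])),np.degrees(np.arctan2(d2[1],d2[0])),np.linalg.norm(d1),np.linalg.norm(d2))
print('port',atz(S,(354,227.3),.04),)
print('bar',[atz(T,p,.108) for p in((166.5,232.6),(153.5,263.5))])
print('stand corners',[atz(T,(130+x/2.85,160+y/2.85),.036) for x,y in((180,237),(150,305),(84,283))])
for n,p,z in(('beaker',(389,173),.05),('spec',(401,214),.05),('cruc',(383,248),.036)):print(n,atz(T,p,z))
E
```

```text
fit [ 0.5578 -0.1337  0.0691] [ 0.5571 -0.1334  0.074 ]
[[ 0.6023 -0.1546  0.078 ]
 [ 0.577  -0.0871  0.078 ]
 [ 0.5373 -0.179   0.078 ]
 [ 0.512  -0.112   0.078 ]] [ 0.5571 -0.1332  0.078 ] [array([346.8194, 212.8655]), array([329.1491, 202.0094]), array([329.8724, 223.5848]), array([312.2481, 212.2529])]
-25.27386391553943 66.61822644278739 0.09987442822805677 0.10002213538974791
port [ 0.6139 -0.1811  0.04  ]
bar [array([0.496 , 0.3034, 0.108 ]), array([0.4242, 0.3316, 0.108 ])]
stand corners [array([0.4757, 0.2591, 0.036 ]), array([0.4169, 0.2841, 0.036 ]), array([0.4375, 0.3425, 0.036 ])]
beaker [ 0.6402 -0.2399  0.05  ]
spec [ 0.5342 -0.2644  0.05  ]
cruc [ 0.4514 -0.2171  0.036 ]
```

jog_arm(deltas=[[[1,3.1,4.8,-0.3,0.11],[1,3.1,4.8,-0.3,0.11],[1,3.1,4.8,-0.3,0.11],[1,3.1,4.8,-0.3,0.11],[1,3.1,4.8,-0.3,0.11],[1,3.1,4.8,-0.3,0.11],[1,3.1,4.8,-0.3,0.11],[1,3.1,4.8,-0.3,0.11]]])

```text
time_s: 1.15
tcp_pos: [0.4129, -0.269, 0.2216]
eef_rot: [-180.0, 0.0, -115.3]
contact_force: [0.4, -1.1, 1.1]
gripper_width: 0.0877
gripper_force: 0.0
```

jog_arm(deltas=[[[1,3.1,4.8,-0.5,0.11],[1,3.1,4.8,-0.5,0.11],[1,3.1,4.8,-0.5,0.11],[1,3.1,4.8,-0.5,0.11],[1,0,0,0,0],[1,0,0,0,0]]])

```text
time_s: 1.9
tcp_pos: [0.5358, -0.0785, 0.2011]
eef_rot: [179.9, -0.0, -90.3]
contact_force: [-0.3, -0.1, -0.1]
gripper_width: 0.0877
gripper_force: 0.0
```

Run:
```python
from h import *
s=r.get_state();print(s['tcp_pos'],s['eef_rot'],s['joints'],s['time_s'])
i=r.camera_info('wrist');np.save('w1.npy',np.array([i],dtype=object),allow_pickle=True)
im=r.capture('wrist');cv2.imwrite('pics/w1.png',im)
for p in([.602,-.155,.078],[.577,-.087,.078],[.512,-.112,.078],[.537,-.179,.078]):print(proj(i,np.array(p)))
cv2.imwrite('pics/w1b.png',cv2.resize(im[0:260,140:480],(782,598),interpolation=cv2.INTER_CUBIC))
```

```text
[ 0.5358 -0.0785  0.2011] [179.9348  -0.009  -90.2779] [ 12.3983  10.0454 -19.8364  -0.0063 -60.1838 -12.6731] 1.9
[240.3263 109.6163]
[274.2611 189.8542]
[348.55   161.1879]
[319.0514  78.148 ]
```

View pics/w1b.png

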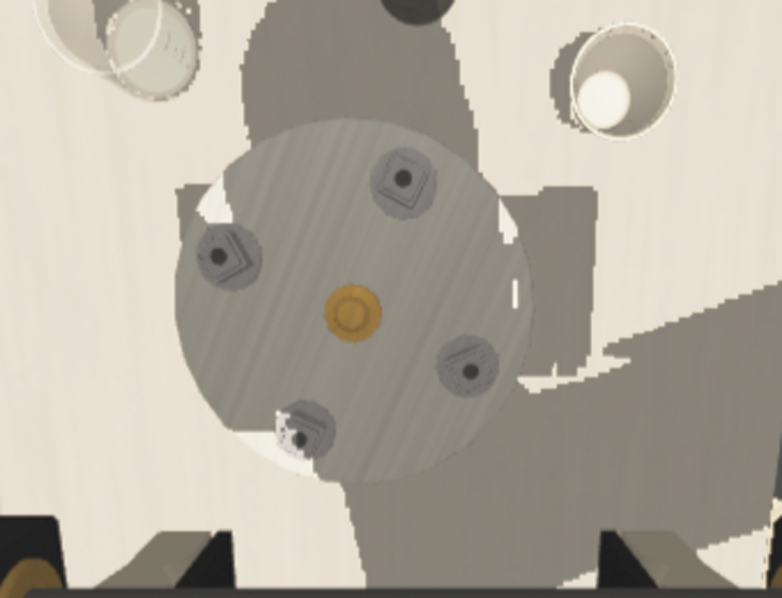

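The wrist view shows the lid with the fitting at crop (352,313), and screw dots at crop (403,178) for screw 4, (218,256) for 1, (300,439) for 2 and (470,371) for 3. Next I'll check the port direction and enlarge the screw heads to get their angles.

Run:
```python
from h import *
S=r.camera_info('side');i=np.load('w1.npy',allow_pickle=True)[0]
for a in(-24.4,65.6,155.6,-114.4):
    u=np.array([np.cos(np.radians(a)),np.sin(np.radians(a))]);print(a,[proj(S,np.r_[np.array([.557,-.1335])+u*R,.04]).round(1) for R in(.06,.075,.09)])
im=cv2.imread('pics/w1.png')
D={1:(234.8,111.3),2:(270.4,190.9),3:(344.3,161.3),4:(315.2,77.4)}
P={k:atz(i,v,.078) for k,v in D.items()};c=sum(P.values())/4
print({k:v[:2].round(4) for k,v in P.items()},c,'fit',atz(i,(140+352/2.3,313/2.3),.074))
for a,b in((3,1),(4,2)):d=P[b]-P[a];print(np.linalg.norm(d),np.degrees(np.arctan2(d[1],d[0])))
t=[]
for k in(1,2,3,4):
    u,v=map(int,D[k]);t.append(cv2.resize(cv2.equalizeHist(cv2.cvtColor(im[v-16:v+16,u-20:u+20],cv2.COLOR_BGR2GRAY)),(400,300),interpolation=cv2.INTER_CUBIC))
cv2.imwrite('pics/s1.png',np.vstack([np.hstack(t[:2]),np.hstack(t[2:])]))
```

```text
-24.4 [array([349.8, 222.9]), array([354.9, 222.9]), array([360., 223.])]
65.6 [array([329.3, 210.1]), array([329.3, 207. ]), array([329.3, 204.1])]
155.6 [array([308.9, 222.6]), array([303.8, 222.5]), array([298.7, 222.5])]
-114.4 [array([329.4, 236.2]), array([329.4, 239.8]), array([329.4, 243.3])]
{1: array([ 0.6067, -0.1537]), 2: array([ 0.5804, -0.0861]), 3: array([ 0.5157, -0.1119]), 4: array([ 0.5401, -0.1796])} [ 0.5607 -0.1328  0.078 ] fit [ 0.5595 -0.1332  0.074 ]
0.10012377178493831 -24.654468829209755
0.10184187135439567 66.65613739481277
```

View pics/s1.png

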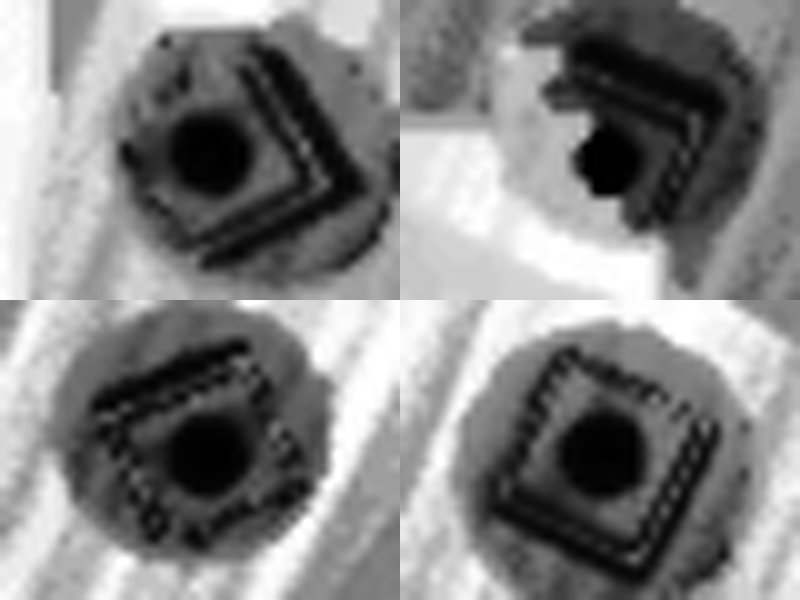

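The port lines up with the screw at −24.5° (side view 354,227), so that is screw 1. The enlarged heads give turns of about 1: 0.63, 2: 0.0, 3: 0.71 and 4: 0.02 rad. I'll go to the wrench now.

jog_arm(deltas=[[[1,-1.6,5.2,0.35,0.15],[1,-1.6,5.2,0.35,0.15],[1,-1.6,5.2,0.35,0.15],[1,-1.6,5.2,0.35,0.15],[1,-1.6,5.2,0.35,0.15],[1,-1.6,5.2,0.35,0.15],[1,-1.6,5.2,0.35,0.15],[1,-1.6,5.2,0.35,0.15]]])

```text
time_s: 2.95
tcp_pos: [0.408, 0.3376, 0.2303]
eef_rot: [-179.9, -0.0, -21.4]
contact_force: [1.3, 0.4, -1.1]
gripper_width: 0.0879
gripper_force: 0.0
```

jog_arm(deltas=[[[1,0,0,0,0],[1,0,0,0,0]]])

```text
time_s: 3.2
tcp_pos: [0.4083, 0.3362, 0.2295]
eef_rot: [180.0, 0.0, -21.6]
contact_force: [0.3, -0.1, -0.2]
gripper_width: 0.0879
gripper_force: 0.0
```

Run:
```python
from h import *
s=r.get_state();print(s['tcp_pos'],s['eef_rot'],s['joints'],s['time_s'])
i=r.camera_info('wrist');np.save('w2.npy',np.array([i],dtype=object),allow_pickle=True)
im=r.capture('wrist');cv2.imwrite('pics/w2.png',im)
print(proj(i,np.array([.46,.3175,.108])))
cv2.imwrite('pics/w2b.png',cv2.resize(im[0:260,140:480],(782,598),interpolation=cv2.INTER_CUBIC))
```

```text
[0.4083 0.3362 0.2295] [179.9788   0.0073 -21.6358] [ 60.7251   7.4616 -19.0208  -0.0049 -63.5397   7.6413] 3.2
[318.0193 136.0771]
```

View pics/w2b.png

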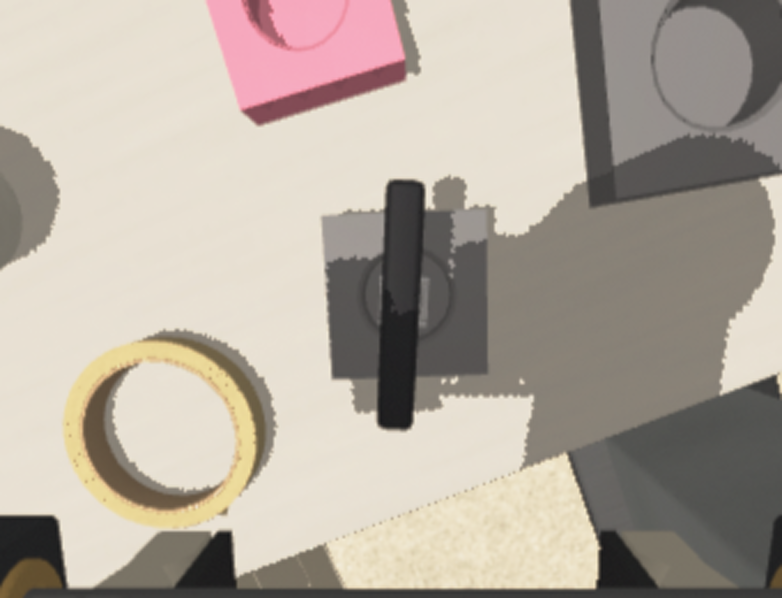

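The wrist view shows the bar ends at crop (406,183) and (395,428), over the small grey stand with its round well. The bar is about 2.6° clockwise of the tool.

Run:
```python
from h import *
T=r.camera_info('top');i=np.load('w2.npy',allow_pickle=True)[0]
q=lambda x,y:(140+x/2.3,y/2.3)
e=[atz(i,q(406,183),.108),atz(i,q(395,428),.108)];c=(e[0]+e[1])/2;d=e[0]-e[1]
print(e,c,np.linalg.norm(d),np.degrees(np.arctan2(d[1],d[0])))
print('tri ends',tri((T,(166.5,232.6)),(i,q(395,428))),tri((T,(153.5,263.5)),(i,q(395,428))),tri((T,(166.5,232.6)),(i,q(406,183))))
print('tri mid',tri((T,(160,248)),(i,q(400.8,303))))
print('well',atz(i,q(408,293),.036))
s=[atz(i,q(*p),.036) for p in((322,216),(487,208),(488,373),(333,379))];print('stand',sum(s)/4)
```

```text
[array([0.5016, 0.3022, 0.108 ]), array([0.4222, 0.3385, 0.108 ])] [0.4619 0.3203 0.108 ] 0.08731808304018782 -24.551377238091156
tri ends [0.4649 0.298  0.2163] [0.4225 0.3374 0.0983] [0.4985 0.3023 0.1114]
tri mid [0.4624 0.32   0.0989]
well [0.4648 0.3168 0.036 ]
stand [0.4635 0.3176 0.036 ]
```

jog_arm(deltas=[[[1,2.7,-0.8,-2,-0.025],[1,2.7,-0.8,-2,-0.025],[1,0,0,-3,0],[1,0,0,-3,0],[1,0,0,-3,0],[1,0,0,-0.4,0],[0,0,0,0,0],[-0.3,0,0,0,0]]], force=40)

```text
time_s: 4.25
tcp_pos: [0.463, 0.3216, 0.097]
eef_rot: [-179.9, -0.0, -24.4]
contact_force: [-1.4, 0.1, 0.0]
gripper_width: 0.073
gripper_force: 0.0
```

jog_arm(deltas=[[[-1,0,0,0,0],[-1,0,0,0,0],[-1,0,0,0,0],[-1,0,0,0,0]]], force=40)

```text
time_s: 4.75
tcp_pos: [0.4622, 0.3213, 0.0956]
eef_rot: [-180.0, -0.0, -24.4]
contact_force: [-0.5, 1.0, 0.7]
gripper_width: 0.0327
gripper_force: 0.0
```

```bash
cat > s.py <<'E'
from h import *
s=r.get_state();print(s['time_s'],s['tcp_pos'],s['eef_rot'][2],s['contact_force'],s['moment'],s['gripper_width'],s['gripper_force'],s['joints'][5])
E
python3 s.py
```

```text
4.75 [0.4622 0.3213 0.0956] -24.39010334846737 [-0.4633  0.9911  0.6545] [-0.0586  0.1481 -0.0112] 0.03266597574548831 0.0 10.877037738677116
```

jog_arm(deltas=[[[-1,0,0,0,0],[-1,0,0,0,0],[-1,0,0,0,0],[-1,0,0,0,0]]])

```text
time_s: 5.25
tcp_pos: [0.4622, 0.3213, 0.0955]
eef_rot: [180.0, 0.0, -24.4]
contact_force: [-0.7, -0.1, 0.3]
gripper_width: 0.0138
gripper_force: 40.0
```

```bash
python3 s.py
```

```text
5.25 [0.4622 0.3213 0.0955] -24.398298707305145 [-0.7282 -0.0942  0.321 ] [-0.0211  0.1332 -0.0565] 0.013847409892215636 39.99993950128555 10.877652773203781
```

jog_arm(deltas=[[[-1,0,0,4,0],[-1,0,0,5.2,0],[-1,1.65,-5.8,0,0],[-1,1.65,-5.8,0,0],[-1,1.65,-5.8,0,0],[-1,1.65,-5.8,0,0],[-1,1.65,-5.8,0,0],[-1,1.65,-5.8,0,0]]])

```text
time_s: 6.25
tcp_pos: [0.5612, -0.0286, 0.1874]
eef_rot: [-180.0, 0.0, -24.4]
contact_force: [1.2, 1.3, -1.6]
gripper_width: 0.0137
gripper_force: 40.0
```

jog_arm(deltas=[[[-1,1.65,-5.8,0,0],[-1,0,-0.18,0,0],[-1,0,0,-0.6,0],[-1,0,0,0,0]]])

```text
time_s: 6.75
tcp_pos: [0.577, -0.0856, 0.1807]
eef_rot: [180.0, 0.1, -24.3]
contact_force: [-0.3, 0.5, -0.8]
gripper_width: 0.0139
gripper_force: 40.0
```

```bash
python3 s.py
python3 - <<'E'
from h import *
i=r.camera_info('wrist');im=r.capture('wrist');cv2.imwrite('pics/w3.png',im)
a=r.capture('top');b=r.capture('side')
A=cv2.resize(im[60:360,140:480],(453,400),interpolation=cv2.INTER_CUBIC)
B=cv2.resize(b[150:250,270:390],(347,289),interpolation=cv2.INTER_CUBIC)
W=np.zeros((400,800,3),np.uint8);W[:,:453]=A;W[:289,453:]=B;cv2.imwrite('pics/w3b.png',W)
E
```

```text
6.75 [ 0.577  -0.0856  0.1807] -24.34165195800536 [-0.3458  0.5168 -0.8467] [ 0.0274  0.1777 -0.0384] 0.013903898684591093 39.9996355175972 54.92768348514714
```

View pics/w3b.png

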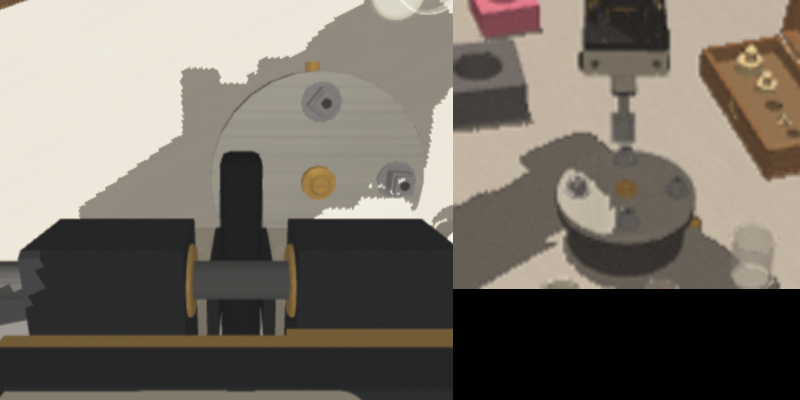

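The port shows at (312,65), next to screw 1, which confirms the numbering. The side view has the socket right above screw 2, so I'll lower it by feel.

jog_arm(deltas=[[[-1,0.08,-0.09,-1.0,0],[-1,0,0,-0.2,0],[-1,0,0,-0.2,0],[-1,0,0,-0.2,0],[-1,0,0,0,0]]])

```text
time_s: 7.52
tcp_pos: [0.5785, -0.0875, 0.1654]
eef_rot: [180.0, 0.0, -24.4]
contact_force: [0.4, 0.3, -2.4]
gripper_width: 0.0135
gripper_force: 40.0
```

```bash
python3 s.py
```

```text
7.525 [ 0.5785 -0.0875  0.1654] -24.40040018579994 [ 0.3949  0.2792 -2.4319] [-0.0313  0.155  -0.0168] 0.013524805878551326 39.99947816133499 55.05703103845416
```

jog_arm(deltas=[[[-1,0,0,-0.1,0],[-1,0,0,-0.1,0],[-1,0,0,-0.1,0],[-1,0,0,-0.1,0],[-1,0,0,0,0]]])

```text
time_s: 8.15
tcp_pos: [0.5786, -0.0874, 0.1618]
eef_rot: [180.0, -0.0, -24.4]
contact_force: [-1.0, 0.5, 0.1]
gripper_width: 0.0137
gripper_force: 40.0
```

```bash
python3 s.py
```

```text
8.15 [ 0.5786 -0.0874  0.1618] -24.38940020121104 [-1.0043  0.5317  0.11  ] [-0.0057  0.4627 -0.0216] 0.013660611203233964 40.000023543834686 55.05731551444776
```

jog_arm(deltas=[[[-1,-0.05,0.03,0,0],[-1,-0.05,0.03,0,0],[-1,-0.05,0.02,-0.05,0],[-1,0,0,-0.05,0],[-1,0,0,0,0]]])

```text
time_s: 8.78
tcp_pos: [0.5777, -0.0867, 0.1612]
eef_rot: [-180.0, -0.1, -24.4]
contact_force: [2.4, -2.8, 3.8]
gripper_width: 0.0137
gripper_force: 40.0
```

```bash
python3 s.py
```

```text
8.775 [ 0.5777 -0.0867  0.1612] -24.38166102168286 [ 2.4027 -2.7685  3.7883] [-0.8734 -0.8046 -0.0148] 0.01373331872929121 40.00072717666626 54.948058885655215
```

jog_arm(deltas=[[[-1,0,0,0.1,0],[-1,0,0,0.1,0],[-1,0,0,0,0]]])

```text
time_s: 9.15
tcp_pos: [0.5771, -0.0864, 0.1621]
eef_rot: [-180.0, 0.0, -24.4]
contact_force: [4.1, -1.6, -3.7]
gripper_width: 0.0141
gripper_force: 40.0
```

```bash
python3 s.py
```

```text
9.15 [ 0.5771 -0.0864  0.1621] -24.401784527665843 [ 4.1216 -1.561  -3.7296] [-0.6391 -1.6246 -0.0503] 0.014147351274786913 39.99926537275314 54.94749406426626
```

jog_arm(deltas=[[[-1,-0.05,0,0,0],[-1,-0.05,0,0,0],[-1,0,0,0,0]]])

```text
time_s: 9.52
tcp_pos: [0.5765, -0.0864, 0.1622]
eef_rot: [-180.0, -0.0, -24.4]
contact_force: [5.8, -1.4, -5.7]
gripper_width: 0.0137
gripper_force: 40.0
```

```bash
python3 s.py
```

```text
9.525 [ 0.5765 -0.0864  0.1622] -24.395720618594407 [ 5.7969 -1.4353 -5.7498] [-0.5796 -2.3783 -0.0476] 0.013715167126524147 39.998958706855774 54.928240846357006
```

jog_arm(deltas=[[[-1,0.1,-0.05,0.05,0],[-1,0.1,-0.05,0.05,0],[-1,0.1,-0.05,0,0],[-1,0.1,-0.04,0,0],[-1,0,0,0,0]]])

```text
time_s: 10.15
tcp_pos: [0.5797, -0.0884, 0.1634]
eef_rot: [180.0, 0.0, -24.4]
contact_force: [-0.1, 1.9, -2.1]
gripper_width: 0.0134
gripper_force: 40.0
```

```bash
python3 s.py
python3 - <<'E'
from h import *
i=r.camera_info('wrist');s=r.get_state();y=np.radians(s['eef_rot'][2]);u=np.array([np.cos(y),np.sin(y),0])
# bar far end seen in w3 at row 60+152/1.3333, pose then (.577,-.0856,.1807); camera_info now, shift equivalent
d=s['tcp_pos']-0
for o in(-.003,0,.003):print(o,proj(i,np.array(s['tcp_pos'])+u*(.045+o)+[0,0,.0125]),60+152*300/400)
E
```

```text
10.15 [ 0.5797 -0.0884  0.1634] -24.39606006952231 [-0.1038  1.9077 -2.0726] [0.8672 0.1892 0.0524] 0.013444048974756906 39.99956488609314 55.19911187329695
-0.003 [319.8299 186.2499] 174.0
0 [319.8279 179.3312] 174.0
0.003 [319.8259 172.3288] 174.0
```

jog_arm(deltas=[[[-1,0.08,0.11,0,0],[-1,0.09,0.12,0,0],[-1,0,0,-0.1,0],[-1,0,0,-0.1,0],[-1,0,0,-0.1,0],[-1,0,0,-0.1,0],[-1,0,0,0,0]]])

```text
time_s: 11.02
tcp_pos: [0.5814, -0.0862, 0.1591]
eef_rot: [180.0, 0.0, -24.4]
contact_force: [-0.2, -0.6, -2.3]
gripper_width: 0.0136
gripper_force: 40.0
```

```bash
python3 s.py
```

```text
11.025 [ 0.5814 -0.0862  0.1591] -24.40704532651932 [-0.1789 -0.5595 -2.3206] [-0.0487  0.2967 -0.0746] 0.013593429547147921 39.999649822711945 54.995962277133486
```

jog_arm(deltas=[[[-1,0,0,-0.3,0],[-1,0,0,-0.3,0],[-1,0,0,0,-0.08],[-1,0,0,0,-0.1],[-1,0,0,0,-0.12],[-1,0,0,0,-0.12],[-1,0,0,0,0]]])

```text
time_s: 11.9
tcp_pos: [0.5808, -0.0861, 0.1528]
eef_rot: [179.9, 0.1, -48.4]
contact_force: [-2.7, 1.5, -2.8]
gripper_width: 0.0139
gripper_force: 40.0
```

```bash
python3 s.py
```

```text
11.9 [ 0.5808 -0.0861  0.1528] -48.41141860331348 [-2.745   1.5247 -2.8448] [0.5811 1.4793 0.2707] 0.013914881342327951 40.000423192977905 30.990897805306474
```

jog_arm(deltas=[[[-1,-0.02,0.02,0,-0.12],[-1,-0.02,0.02,0,-0.12],[-1,0,0,0,-0.12],[-1,0,0,0,-0.12],[-1,0,0,0,-0.12],[-1,0,0,0,0]]])

```text
time_s: 12.65
tcp_pos: [0.5805, -0.086, 0.1529]
eef_rot: [179.9, 0.0, -82.7]
contact_force: [-2.3, -0.3, -4.0]
gripper_width: 0.0136
gripper_force: 40.0
```

```bash
python3 s.py
```

```text
12.65 [ 0.5805 -0.086   0.1529] -82.66190210980348 [-2.346  -0.3014 -3.952 ] [-0.0363  1.2025  0.1759] 0.013635999225301842 40.000206381082535 -3.3044711419550055
```

jog_arm(deltas=[[[-1,0,0,0,0.15],[-1,0,0,0,0.15],[-1,0,0,0.4,0],[-1,0,0,1.9,0],[-1,-1.0,-2.35,0,0.175],[-1,-1.0,-2.35,0,0.175],[-1,-1.0,-2.35,0,0.175],[-1,-1.0,-2.35,0,0.175]]])

```text
time_s: 13.65
tcp_pos: [0.542, -0.1806, 0.1774]
eef_rot: [-180.0, -0.1, -25.3]
contact_force: [0.9, -0.1, -3.0]
gripper_width: 0.0141
gripper_force: 40.0
```

jog_arm(deltas=[[[-1,0,0,0,0],[-1,0,0,0,0]]])

```text
time_s: 13.9
tcp_pos: [0.542, -0.1798, 0.1771]
eef_rot: [-180.0, -0.1, -25.7]
contact_force: [1.2, -1.2, -1.2]
gripper_width: 0.0135
gripper_force: 40.0
```

```bash
python3 s.py
```

```text
13.9 [ 0.542  -0.1798  0.1771] -25.72705270617222 [ 1.1706 -1.187  -1.1539] [-0.0024  0.1773 -0.0431] 0.013497681491177064 39.99947637319565 62.985062243294905
```

jog_arm(deltas=[[[-1,-0.1,0,-1.0,0],[-1,0,0,-0.3,0],[-1,0,0,-0.15,0],[-1,0,0,-0.15,0],[-1,0,0,-0.1,0],[-1,0,0,0,0]]])

```text
time_s: 14.65
tcp_pos: [0.5403, -0.1798, 0.1596]
eef_rot: [180.0, -0.0, -25.5]
contact_force: [-0.1, -0.1, -2.2]
gripper_width: 0.0136
gripper_force: 40.0
```

```bash
python3 s.py
```

```text
14.65 [ 0.5403 -0.1798  0.1596] -25.54255664244718 [-0.0958 -0.1115 -2.1572] [-0.0362  0.1335 -0.0749] 0.013578706937403663 39.999672174453735 63.178009155721575
```

jog_arm(deltas=[[[-1,0,0,-0.35,0],[-1,0,0,-0.3,0],[-1,0,0,0,-0.08],[-1,0,0,0,-0.1],[-1,0,0,0,-0.12],[-1,0,0,0,-0.12],[-1,0,0,0,-0.12],[-1,0,0,0,0]]])

```text
time_s: 15.65
tcp_pos: [0.5401, -0.1795, 0.1527]
eef_rot: [180.0, 0.0, -56.4]
contact_force: [-0.5, 1.9, -2.4]
gripper_width: 0.0137
gripper_force: 40.0
```

```bash
python3 s.py
```

```text
15.65 [ 0.5401 -0.1795  0.1527] -56.425054439970985 [-0.4865  1.8931 -2.4394] [0.8763 0.3947 0.2329] 0.013706965280531034 40.00038117170334 32.29693896214997
```

jog_arm(deltas=[[[-1,0,0,0,-0.12],[-1,0,0,0,-0.12],[-1,0,0,0,-0.12],[-1,0,0,0,-0.11],[-1,0,0,0,0]]])

```text
time_s: 16.27
tcp_pos: [0.54, -0.1796, 0.1527]
eef_rot: [180.0, 0.0, -83.2]
contact_force: [-0.8, 2.9, -2.9]
gripper_width: 0.0135
gripper_force: 40.0
```

```bash
python3 s.py
```

```text
16.275 [ 0.54   -0.1796  0.1527] -83.23025080409923 [-0.7638  2.9464 -2.9088] [1.0556 0.4363 0.1912] 0.01347123269320216 40.00044196844101 5.495604431285991
```

jog_arm(deltas=[[[-1,0,0,0,0.15],[-1,0,0,0,0.15],[-1,0,0,0.4,0],[-1,0,0,2.0,0],[-1,2.2,0.87,0,0.05],[-1,2.2,0.87,0,0.05],[-1,2.2,0.86,0,0],[-1,0,0,0,0]]])

```text
time_s: 17.27
tcp_pos: [0.6076, -0.1535, 0.177]
eef_rot: [-180.0, -0.0, -60.5]
contact_force: [-0.5, 0.3, -1.7]
gripper_width: 0.0139
gripper_force: 40.0
```

```bash
python3 s.py;python3 - <<'E'
from h import *
i=r.camera_info('wrist');print(proj(i,np.array([.5375,-.1797,.078])),proj(i,np.array([.5804,-.0861,.078])),proj(i,np.array([.6067,-.1537,.078])),proj(i,np.array([.5157,-.1119,.078])))
E
```

```text
17.275 [ 0.6076 -0.1535  0.177 ] -60.5282869758606 [-0.5336  0.3475 -1.657 ] [-0.0521  0.2495  0.0205] 0.013910707858273254 39.99944418668747 25.801685162606802
[410.6314 220.492 ] [309.9136 286.0228] [321.9022 207.1849] [388.2867 295.4934]
```

jog_arm(deltas=[[[-1,-0.05,0,-1.0,0],[-1,0,0,-0.3,0],[-1,0,0,-0.15,0],[-1,0,0,-0.15,0],[-1,0,0,-0.1,0],[-1,0,0,0,0]]])

```text
time_s: 18.02
tcp_pos: [0.6058, -0.1538, 0.1601]
eef_rot: [-180.0, -0.0, -60.5]
contact_force: [1.0, 0.2, -1.7]
gripper_width: 0.0139
gripper_force: 40.0
```

```bash
python3 s.py
```

```text
18.025 [ 0.6058 -0.1538  0.1601] -60.49613972962376 [ 0.9893  0.2012 -1.6525] [ 0.018   0.2033 -0.0221] 0.013869835490583717 39.99960869550705 25.880841896497554
```

jog_arm(deltas=[[[-1,0,0,-0.35,0],[-1,0,0,-0.35,0],[-1,0,0,0,-0.08],[-1,0,0,0,-0.1],[-1,0,0,0,-0.12],[-1,0,0,0,-0.12],[-1,0,0,0,-0.12],[-1,0,0,0,0]]])

```text
time_s: 19.02
tcp_pos: [0.6059, -0.1536, 0.1528]
eef_rot: [-180.0, 0.0, -91.4]
contact_force: [1.1, -0.2, -2.7]
gripper_width: 0.0135
gripper_force: 40.0
```

```bash
python3 s.py
```

```text
19.025 [ 0.6059 -0.1536  0.1528] -91.36615738195285 [ 1.1447 -0.1844 -2.7407] [ 0.4383 -0.1767  0.199 ] 0.013546394549944255 40.00050991773605 -4.999934723364188
```

jog_arm(deltas=[[[-1,0,0,0,-0.12],[-1,0,0,0,-0.12],[-1,0,0,0,-0.1],[-1,0,0,0,-0.08],[-1,0,0,0,0]]])

```text
time_s: 19.65
tcp_pos: [0.6058, -0.1536, 0.1528]
eef_rot: [180.0, 0.0, -115.3]
contact_force: [1.0, 1.0, -1.9]
gripper_width: 0.0135
gripper_force: 40.0
```

```bash
python3 s.py
```

```text
19.65 [ 0.6058 -0.1536  0.1528] -115.31946965006216 [ 1.0029  0.991  -1.9124] [ 0.5452 -0.1864  0.1924] 0.013466502630904133 40.00005930662155 -28.94814869897757
```

Still turning freely at about 0.2 N m, so I'll approach the stop in small steps.

jog_arm(deltas=[[[-1,0,0,0,-0.05],[-1,0,0,0,-0.05],[-1,0,0,0,0]]])

```text
time_s: 20.02
tcp_pos: [0.6058, -0.1537, 0.1528]
eef_rot: [180.0, 0.0, -121.0]
contact_force: [1.2, 1.3, -3.2]
gripper_width: 0.0139
gripper_force: 40.0
```

```bash
python3 s.py
```

```text
20.025 [ 0.6058 -0.1537  0.1528] -121.04013076490595 [ 1.2274  1.2863 -3.2429] [ 0.6729 -0.255   0.2411] 0.013883478780295755 39.999693632125854 -34.66338535463715
```

jog_arm(deltas=[[[-1,0,0,0,-0.05],[-1,0,0,0,0]]])

```text
time_s: 20.27
tcp_pos: [0.6058, -0.1536, 0.1528]
eef_rot: [180.0, 0.0, -123.9]
contact_force: [1.2, 2.0, -3.9]
gripper_width: 0.0138
gripper_force: 40.0
```

```bash
python3 s.py
```

```text
20.275 [ 0.6058 -0.1536  0.1528] -123.92971936952405 [ 1.1985  2.0402 -3.8648] [ 0.8038 -0.3776  0.2022] 0.013779623378590284 39.999732971191406 -37.55413389034088
```

jog_arm(deltas=[[[-1,0,0,0,-0.04],[-1,0,0,0,-0.04],[-1,0,0,0,0]]])

```text
time_s: 20.65
tcp_pos: [0.6058, -0.1537, 0.1529]
eef_rot: [180.0, 0.0, -128.5]
contact_force: [0.9, 1.8, -3.9]
gripper_width: 0.014
gripper_force: 40.0
```

```bash
python3 s.py
```

```text
20.65 [ 0.6058 -0.1537  0.1529] -128.52318686184307 [ 0.9374  1.8479 -3.8721] [ 0.9006 -0.4104  0.3052] 0.013996134570246623 39.999370872974396 -42.14954029643069
```

jog_arm(deltas=[[[-1,0,0,0,-0.04],[-1,0,0,0,-0.03],[-1,0,0,0,0]]])

```text
time_s: 21.02
tcp_pos: [0.6057, -0.1537, 0.1529]
eef_rot: [180.0, -0.0, -132.6]
contact_force: [1.4, 1.8, -4.1]
gripper_width: 0.0142
gripper_force: 40.0
```

```bash
python3 s.py
```

```text
21.025 [ 0.6057 -0.1537  0.1529] -132.61654321528582 [ 1.4142  1.7778 -4.1376] [ 1.0467 -0.3673  0.4146] 0.014176490999277942 39.99946475028992 -46.24172669927944
```

jog_arm(deltas=[[[-1,0,0,0,-0.04],[-1,0,0,0,0]]])

```text
time_s: 21.28
tcp_pos: [0.6058, -0.1537, 0.153]
eef_rot: [180.0, 0.0, -134.9]
contact_force: [0.8, 2.0, -4.7]
gripper_width: 0.0141
gripper_force: 40.0
```

```bash
python3 s.py
```

```text
21.275 [ 0.6058 -0.1537  0.153 ] -134.90669172164857 [ 0.8343  1.9588 -4.6851] [ 1.0852 -0.2981  0.3781] 0.01410512032486242 39.99949336051941 -48.52975655989824
```

jog_arm(deltas=[[[-1,0,0,0,0.14],[-1,0,0,0,0.15],[-1,0,0,0,0.14],[-1,0,0,0.5,0],[-1,0,0,2.0,0],[-1,-2.25,1.05,0,0.16],[-1,-2.25,1.05,0,0.16],[-1,-2.25,1.05,0,0.16]]])

```text
time_s: 22.28
tcp_pos: [0.5376, -0.1225, 0.1787]
eef_rot: [-180.0, -0.0, -82.7]
contact_force: [-0.3, 0.4, -1.8]
gripper_width: 0.0137
gripper_force: 40.0
```

jog_arm(deltas=[[[-1,-2.25,1.05,0,0.16],[-1,0,0,0,0.15],[-1,0,0,0,0]]])

```text
time_s: 22.65
tcp_pos: [0.516, -0.112, 0.179]
eef_rot: [-179.9, -0.0, -65.2]
contact_force: [0.2, -0.2, -2.2]
gripper_width: 0.0137
gripper_force: 40.0
```

```bash
python3 s.py
python3 - <<'E'
from h import *
i=r.camera_info('wrist');im=r.capture('wrist');cv2.imwrite('pics/w4.png',im)
for p in([.5401,-.1796,.078],[.6067,-.1537,.078],[.5804,-.0861,.078]):print(proj(i,np.array(p)))
E
```

```text
22.65 [ 0.516 -0.112  0.179] -65.24762974180433 [ 0.1963 -0.1636 -2.1748] [0.0164 0.1396 0.0003] 0.013684247930114373 39.99840348958969 15.657605117961142
[329.4496 115.6676]
[235.0294 109.6379]
[235.9689 202.0508]
```

Run:
```python
from h import *
im=cv2.imread('pics/w4.png');t=[]
for u,v in((235,110),(329,116),(236,202)):
    t.append(cv2.resize(cv2.equalizeHist(cv2.cvtColor(im[v-18:v+18,u-18:u+18],cv2.COLOR_BGR2GRAY)),(266,266),interpolation=cv2.INTER_CUBIC))
cv2.imwrite('pics/s2.png',np.hstack(t))
```

```text
(no output)
```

View pics/s2.png

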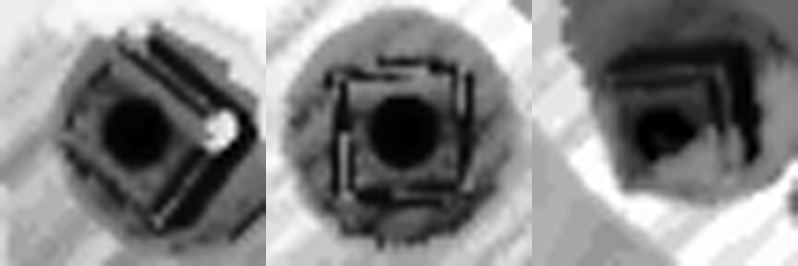

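The enlarged heads show screw 1 at about 1.43 (home, within error), and screws 2 and 4 at about 0.66–0.7 (half-way). Now screw 3.

jog_arm(deltas=[[[-1,0,0,-1.2,0],[-1,0,0,-0.3,0],[-1,0,0,-0.15,0],[-1,0,0,-0.15,0],[-1,0,0,-0.1,0],[-1,0,0,0,0]]], force=50)

```text
time_s: 23.45
tcp_pos: [0.5158, -0.1118, 0.1591]
eef_rot: [-180.0, 0.0, -65.1]
contact_force: [0.6, 0.1, -1.9]
gripper_width: 0.0137
gripper_force: 50.0
```

```bash
python3 s.py
```

```text
23.45 [ 0.5158 -0.1118  0.1591] -65.08502599730568 [ 0.5648  0.1424 -1.9064] [-0.0208  0.1625  0.0165] 0.01369133728812569 49.99952584505081 15.835457420989533
```

jog_arm(deltas=[[[-1,0,0,-0.3,0],[-1,0,0,-0.3,0],[-1,0,0,0,-0.08],[-1,0,0,0,-0.12],[-1,0,0,0,-0.12],[-1,0,0,0,-0.12],[-1,0,0,0,-0.12],[-1,0,0,0,-0.12]]])

```text
time_s: 24.45
tcp_pos: [0.5154, -0.1117, 0.1527]
eef_rot: [180.0, -0.0, -104.2]
contact_force: [-0.6, 0.2, -1.6]
gripper_width: 0.0139
gripper_force: 50.0
```

```bash
python3 s.py
```

```text
24.45 [ 0.5154 -0.1117  0.1527] -104.2407984628581 [-0.5638  0.1606 -1.639 ] [0.2653 0.4518 0.2776] 0.01385519495582128 49.99668627977371 -23.324329911448597
```

jog_arm(deltas=[[[-1,0,0,0,-0.12],[-1,0,0,0,-0.12],[-1,0,0,0,-0.08],[-1,0,0,0,0]]])

```text
time_s: 24.95
tcp_pos: [0.5154, -0.1117, 0.1528]
eef_rot: [180.0, -0.0, -122.3]
contact_force: [-1.1, 0.7, -2.5]
gripper_width: 0.0137
gripper_force: 50.0
```

```bash
python3 s.py
```

```text
24.95 [ 0.5154 -0.1117  0.1528] -122.32573254485456 [-1.0613  0.6619 -2.4602] [0.2599 0.5158 0.2763] 0.01367798803117069 50.00024735927582 -41.40835253635363
```

jog_arm(deltas=[[[-1,0,0,0,-0.04],[-1,0,0,0,-0.04],[-1,0,0,0,0]]])

```text
time_s: 25.32
tcp_pos: [0.5154, -0.1117, 0.1528]
eef_rot: [180.0, -0.0, -126.8]
contact_force: [-2.4, 1.0, -2.6]
gripper_width: 0.0137
gripper_force: 50.0
```

```bash
python3 s.py
```

```text
25.325 [ 0.5154 -0.1117  0.1528] -126.8465778130473 [-2.3641  0.9868 -2.6297] [0.4133 0.6911 0.2809] 0.013702809805381645 49.999872744083405 -45.92108016138555
```

jog_arm(deltas=[[[-1,0,0,0,-0.04],[-1,0,0,0,0]]])

```text
time_s: 25.58
tcp_pos: [0.5154, -0.1117, 0.1528]
eef_rot: [180.0, -0.0, -129.1]
contact_force: [-2.3, 1.0, -2.6]
gripper_width: 0.0138
gripper_force: 50.0
```

```bash
python3 s.py
```

```text
25.575 [ 0.5154 -0.1117  0.1528] -129.13575361620565 [-2.3333  0.9725 -2.6461] [0.5282 0.7476 0.2986] 0.013799153966607781 49.99972611665726 -48.21070555674927
```

jog_arm(deltas=[[[-1,0,0,0,-0.04],[-1,0,0,0,-0.04],[-1,0,0,0,0]]])

```text
time_s: 25.95
tcp_pos: [0.5155, -0.1118, 0.1528]
eef_rot: [180.0, -0.0, -133.7]
contact_force: [-2.0, 1.2, -3.3]
gripper_width: 0.0139
gripper_force: 50.0
```

```bash
python3 s.py
```

```text
25.95 [ 0.5155 -0.1118  0.1528] -133.71639989980142 [-2.0352  1.2382 -3.3172] [0.3648 0.8751 0.3798] 0.013925216319504498 49.99961793422699 -52.79460087339633
```

jog_arm(deltas=[[[-1,0,0,0,-0.04],[-1,0,0,0,-0.02],[-1,0,0,0,0]]])

```text
time_s: 26.32
tcp_pos: [0.5155, -0.1117, 0.1528]
eef_rot: [180.0, -0.0, -137.2]
contact_force: [-2.7, 1.6, -2.7]
gripper_width: 0.0139
gripper_force: 50.0
```

```bash
python3 s.py
```

```text
26.325 [ 0.5155 -0.1117  0.1528] -137.19946174577052 [-2.6632  1.6202 -2.6674] [0.5839 1.0698 0.4033] 0.013947705141776548 49.99968767166138 -56.27611237976682
```

jog_arm(deltas=[[[-1,0,0,0,0.15],[-1,0,0,0,0.15],[-1,0,0,0,0.15],[-1,0,0,0.5,0],[-1,0,0,2.0,0],[-1,1.6,0.65,0,0.17],[-1,1.6,0.65,0,0.17],[-1,1.6,0.65,0,0.17]]])

```text
time_s: 27.32
tcp_pos: [0.5652, -0.0922, 0.179]
eef_rot: [-179.9, -0.0, -82.2]
contact_force: [-0.6, 0.2, -1.8]
gripper_width: 0.0134
gripper_force: 50.0
```

jog_arm(deltas=[[[-1,1.7,0.63,0,0.17],[-1,0,0,0,0.17],[-1,0,0,0,0]]])

```text
time_s: 27.7
tcp_pos: [0.5815, -0.086, 0.1785]
eef_rot: [-179.9, -0.0, -63.0]
contact_force: [-0.3, 0.2, -2.4]
gripper_width: 0.0134
gripper_force: 50.0
```

```bash
python3 s.py
python3 - <<'E'
from h import *
i=r.camera_info('wrist')
for p in([.5401,-.1796,.078],[.6067,-.1537,.078],[.5157,-.1119,.078]):print(proj(i,np.array(p)))
E
```

```text
27.7 [ 0.5815 -0.086   0.1785] -62.99309803347292 [-0.2582  0.2498 -2.3727] [-0.0329  0.1621 -0.0339] 0.01343437788184638 49.998091757297516 16.353942046983192
[425.0263 125.1394]
[331.9772 115.3687]
[406.4245 214.3096]
```

Run:
```python
from h import *
im=r.capture('wrist');cv2.imwrite('pics/w5.png',im);t=[]
for u,v in((406,212),(332,115),(425,125)):
    t.append(cv2.resize(cv2.equalizeHist(cv2.cvtColor(im[v-18:v+18,u-18:u+18],cv2.COLOR_BGR2GRAY)),(266,266),interpolation=cv2.INTER_CUBIC))
cv2.imwrite('pics/s3.png',np.hstack(t))
```

```text
(no output)
```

View pics/s3.png

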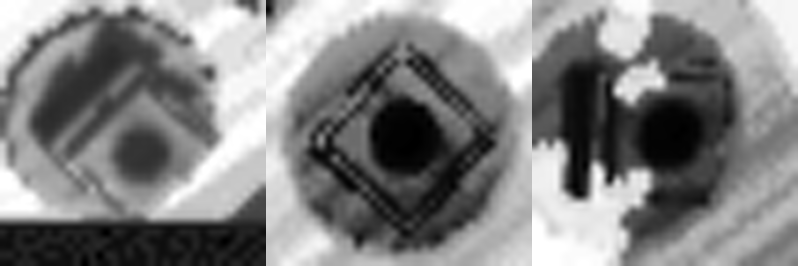

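Screws 1 and 3 both show flats at about −16°, a turn of about 1.41, so they are home. Now the final pass on screw 2.

jog_arm(deltas=[[[-1,-0.05,0,-1.2,0],[-1,0,0,-0.3,0],[-1,0,0,-0.15,0],[-1,0,0,-0.15,0],[-1,0,0,-0.1,0],[-1,0,0,0,0]]])

```text
time_s: 28.5
tcp_pos: [0.5804, -0.086, 0.1591]
eef_rot: [-180.0, -0.0, -62.8]
contact_force: [-0.1, -0.2, -3.5]
gripper_width: 0.0134
gripper_force: 50.0
```

```bash
python3 s.py
```

```text
28.5 [ 0.5804 -0.086   0.1591] -62.791689606540494 [-0.1365 -0.2309 -3.4846] [0.0155 0.1742 0.0178] 0.013448735463313545 49.99944627285004 16.55312282993063
```

jog_arm(deltas=[[[-1,0,0,-0.3,0],[-1,0,0,-0.3,0],[-1,0,0,0,-0.08],[-1,0,0,0,-0.12],[-1,0,0,0,-0.12],[-1,0,0,0,-0.12],[-1,0,0,0,-0.12],[-1,0,0,0,-0.12]]])

```text
time_s: 29.5
tcp_pos: [0.5801, -0.086, 0.1528]
eef_rot: [180.0, -0.0, -101.9]
contact_force: [-0.2, 0.0, -2.9]
gripper_width: 0.0136
gripper_force: 50.0
```

```bash
python3 s.py
```

```text
29.5 [ 0.5801 -0.086   0.1528] -101.94565561102004 [-0.1623  0.0486 -2.9129] [0.1717 0.2042 0.2123] 0.013621644159959333 49.99671220779419 -22.605164501858376
```

jog_arm(deltas=[[[-1,0,0,0,-0.12],[-1,0,0,0,-0.12],[-1,0,0,0,-0.12],[-1,0,0,0,0]]])

```text
time_s: 30.0
tcp_pos: [0.5802, -0.0859, 0.1528]
eef_rot: [180.0, -0.0, -122.3]
contact_force: [-0.0, 1.0, -3.9]
gripper_width: 0.0137
gripper_force: 50.0
```

```bash
python3 s.py
```

```text
30.0 [ 0.5802 -0.0859  0.1528] -122.30993792752089 [-0.0232  1.0239 -3.9008] [0.2117 0.2157 0.2196] 0.013663210117843152 50.000415444374084 -42.96731547794037
```

jog_arm(deltas=[[[-1,0,0,0,-0.04],[-1,0,0,0,-0.04],[-1,0,0,0,0]]])

```text
time_s: 30.38
tcp_pos: [0.5801, -0.0859, 0.1528]
eef_rot: [180.0, -0.0, -126.8]
contact_force: [0.1, 0.9, -2.9]
gripper_width: 0.0139
gripper_force: 50.0
```

```bash
python3 s.py
```

```text
30.375 [ 0.5801 -0.0859  0.1528] -126.79867913094266 [ 0.0989  0.8504 -2.8523] [0.2241 0.1837 0.2637] 0.013890936342764565 49.99963849782944 -47.451071270796426
```

jog_arm(deltas=[[[-1,0,0,0,-0.04],[-1,0,0,0,-0.04],[-1,0,0,0,0]]])

```text
time_s: 30.75
tcp_pos: [0.5801, -0.0859, 0.1529]
eef_rot: [180.0, -0.0, -131.4]
contact_force: [-1.0, 0.8, -3.4]
gripper_width: 0.0137
gripper_force: 50.0
```

```bash
python3 s.py
```

```text
30.75 [ 0.5801 -0.0859  0.1529] -131.39145374612912 [-1.0081  0.782  -3.37  ] [0.2572 0.3181 0.3519] 0.013719127434013293 49.99962508678436 -52.047096521360466
```

jog_arm(deltas=[[[-1,0,0,0,-0.04],[-1,0,0,0,-0.02],[-1,0,0,0,0]]])

```text
time_s: 31.12
tcp_pos: [0.5801, -0.086, 0.1529]
eef_rot: [180.0, -0.0, -134.9]
contact_force: [-0.5, 1.1, -3.5]
gripper_width: 0.0139
gripper_force: 50.0
```

```bash
python3 s.py
```

```text
31.125 [ 0.5801 -0.086   0.1529] -134.90058730551692 [-0.5074  1.086  -3.4663] [0.4181 0.3332 0.3857] 0.013885316011624273 49.99938189983368 -55.55309172387404
```

jog_arm(deltas=[[[-1,0,0,0,-0.04],[-1,0,0,0,0],[-1,0,0,0,0.15],[-1,0,0,0,0.15],[-1,0,0,0,0.15],[-1,0,0,0.5,0],[-1,0,0,2.0,0],[-1,-1.0,-2.35,0,0.17]]])

```text
time_s: 32.12
tcp_pos: [0.5723, -0.109, 0.1803]
eef_rot: [-179.8, 0.0, -101.7]
contact_force: [-0.7, -0.6, -3.0]
gripper_width: 0.0138
gripper_force: 50.0
```

jog_arm(deltas=[[[-1,-1.0,-2.35,0,0.17],[-1,-1.0,-2.35,0,0.17],[-1,-1.0,-2.35,0,0.17],[-1,0,0,0,0.16],[-1,0,0,0,0]]])

```text
time_s: 32.75
tcp_pos: [0.5406, -0.1804, 0.1787]
eef_rot: [-179.9, -0.0, -63.6]
contact_force: [-0.4, 0.2, -1.9]
gripper_width: 0.0135
gripper_force: 50.0
```

```bash
python3 s.py
```

```text
32.75 [ 0.5406 -0.1804  0.1787] -63.59593821507871 [-0.3789  0.2131 -1.8988] [-0.0004  0.0824 -0.0324] 0.013450148190634248 49.99815881252289 25.17929515912825
```

jog_arm(deltas=[[[-1,-0.03,0.07,-1.2,0],[-1,0,0,-0.3,0],[-1,0,0,-0.15,0],[-1,0,0,-0.15,0],[-1,0,0,-0.1,0],[-1,0,0,0,0]]])

```text
time_s: 33.5
tcp_pos: [0.5401, -0.1793, 0.1591]
eef_rot: [-180.0, -0.0, -63.4]
contact_force: [0.1, 0.2, -1.8]
gripper_width: 0.0136
gripper_force: 50.0
```

```bash
python3 s.py
```

```text
33.5 [ 0.5401 -0.1793  0.1591] -63.36565990081373 [ 0.101   0.1612 -1.8398] [ 0.0198  0.1111 -0.003 ] 0.01356300586451303 49.9995893239975 25.30082573896728
```

jog_arm(deltas=[[[-1,0,0,-0.3,0],[-1,0,0,-0.3,0],[-1,0,0,0,-0.08],[-1,0,0,0,-0.12],[-1,0,0,0,-0.12],[-1,0,0,0,-0.12],[-1,0,0,0,-0.12],[-1,0,0,0,-0.12]]])

```text
time_s: 34.5
tcp_pos: [0.5398, -0.1792, 0.1528]
eef_rot: [180.0, -0.0, -102.5]
contact_force: [-0.8, 0.7, -2.7]
gripper_width: 0.0139
gripper_force: 50.0
```

```bash
python3 s.py
```

```text
34.5 [ 0.5398 -0.1792  0.1528] -102.52206101622963 [-0.8191  0.687  -2.6992] [0.1895 0.1717 0.2743] 0.013878631591042115 49.99660760164261 -13.858793233260432
```

jog_arm(deltas=[[[-1,0,0,0,-0.12],[-1,0,0,0,-0.12],[-1,0,0,0,-0.12],[-1,0,0,0,0]]])

```text
time_s: 35.0
tcp_pos: [0.5398, -0.1792, 0.1528]
eef_rot: [180.0, -0.0, -122.9]
contact_force: [0.4, 0.3, -2.6]
gripper_width: 0.0134
gripper_force: 50.0
```

```bash
python3 s.py
```

```text
35.0 [ 0.5398 -0.1792  0.1528] -122.88569575589204 [ 0.3556  0.3095 -2.5993] [0.3032 0.21   0.2508] 0.013409013768501147 50.00040113925934 -34.22132261409238
```

jog_arm(deltas=[[[-1,0,0,0,-0.04],[-1,0,0,0,-0.04],[-1,0,0,0,0]]])

```text
time_s: 35.38
tcp_pos: [0.5399, -0.1792, 0.1528]
eef_rot: [180.0, -0.0, -127.4]
contact_force: [-0.2, 0.5, -3.0]
gripper_width: 0.0133
gripper_force: 50.0
```

```bash
python3 s.py
```

```text
35.375 [ 0.5399 -0.1792  0.1528] -127.37337934432783 [-0.2354  0.4877 -3.0149] [0.2938 0.2113 0.1965] 0.013323079995845756 49.99968945980072 -38.70309071215456
```

jog_arm(deltas=[[[-1,0,0,0,-0.04],[-1,0,0,0,-0.04],[-1,0,0,0,0]]])

```text
time_s: 35.75
tcp_pos: [0.5398, -0.1792, 0.1529]
eef_rot: [180.0, -0.0, -132.0]
contact_force: [-0.6, 0.2, -1.8]
gripper_width: 0.0139
gripper_force: 50.0
```

```bash
python3 s.py
```

```text
35.75 [ 0.5398 -0.1792  0.1529] -131.96740902655847 [-0.5625  0.2224 -1.766 ] [0.3922 0.2702 0.3273] 0.01385104973685882 49.99981462955475 -43.30000851638266
```

jog_arm(deltas=[[[-1,0,0,0,-0.04],[-1,0,0,0,-0.04],[-1,0,0,0,0]]])

```text
time_s: 36.12
tcp_pos: [0.5398, -0.1792, 0.1529]
eef_rot: [180.0, -0.0, -136.6]
contact_force: [-0.5, 1.2, -3.8]
gripper_width: 0.0136
gripper_force: 50.0
```

```bash
python3 s.py
```

```text
36.125 [ 0.5398 -0.1792  0.1529] -136.56089155416421 [-0.4661  1.2348 -3.766 ] [0.452  0.3355 0.4628] 0.013616618824124665 49.999642968177795 -47.89237274432354
```

jog_arm(deltas=[[[-1,0,0,0,0.15],[-1,0,0,0,0.15],[-1,0,0,0,0.15],[-1,0,0,0.5,0],[-1,0,0,2.2,0],[-1,0.3,4.3,0.75,0.12],[-1,0.3,4.3,0.75,0.12],[-1,0.3,4.3,0.75,0.12]]])

```text
time_s: 37.12
tcp_pos: [0.5493, -0.0492, 0.2035]
eef_rot: [-179.9, 0.0, -90.3]
contact_force: [-0.1, -0.7, -1.9]
gripper_width: 0.0138
gripper_force: 50.0
```

jog_arm(deltas=[[[-1,0,0,0,0]]])

```text
time_s: 37.25
tcp_pos: [0.55, -0.0479, 0.204]
eef_rot: [-179.8, 0.0, -90.2]
contact_force: [0.5, -0.6, -1.3]
gripper_width: 0.0137
gripper_force: 50.0
```

```bash
python3 s.py
python3 - <<'E'
from h import *
i=r.camera_info('wrist');im=r.capture('wrist');cv2.imwrite('pics/w6.png',im);t=[]
for p in([.5804,-.0861,.078],[.5401,-.1796,.078]):
    u,v=np.round(proj(i,np.array(p))).astype(int);print(u,v)
    c=im[max(v-18,0):v+18,u-18:u+18];t.append(cv2.resize(cv2.equalizeHist(cv2.cvtColor(c,cv2.COLOR_BGR2GRAY)),(266,266),interpolation=cv2.INTER_CUBIC))
t.append(cv2.resize(cv2.cvtColor(im[:,120:520],cv2.COLOR_BGR2GRAY),(266,266)))
cv2.imwrite('pics/s4.png',np.hstack(t))
E
```

```text
37.25 [ 0.55   -0.0479  0.204 ] -90.1819936561709 [ 0.4965 -0.6098 -1.3268] [ 0.0609  0.1269 -0.0067] 0.01374052541872172 49.99894201755524 -15.540304933330018
286 155
334 36
```

View pics/s4.png

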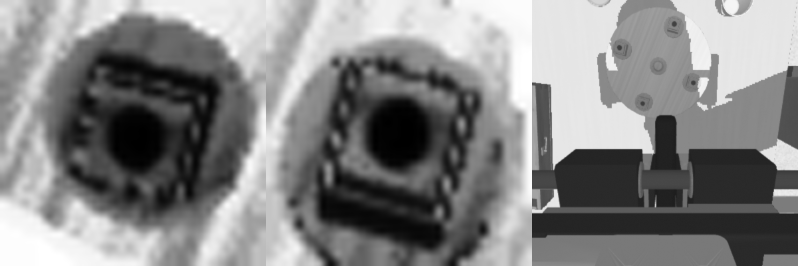

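Screws 2 and 4 show flats at about 12–15° clockwise of the image, a turn of about 1.38, so they are home too. The wrench goes back now.

jog_arm(deltas=[[[-1,-1.23,5.23,0,0.16],[-1,-1.23,5.23,0,0.16],[-1,-1.23,5.23,0,0.16],[-1,-1.23,5.23,0,0.16],[-1,-1.23,5.23,0,0.16],[-1,-1.23,5.23,-1,0.16],[-1,-1.23,5.23,-1,0.16],[-1,0,0,-2,0]]])

```text
time_s: 38.3
tcp_pos: [0.4633, 0.3188, 0.1627]
eef_rot: [-179.9, -0.0, -26.0]
contact_force: [-0.0, -0.6, -2.2]
gripper_width: 0.0137
gripper_force: 50.0
```

jog_arm(deltas=[[[-1,0,0,-1.5,0],[-1,0,0,0,0],[-1,0,0,0,0]]])

```text
time_s: 38.67
tcp_pos: [0.4636, 0.3152, 0.1482]
eef_rot: [-180.0, -0.0, -26.2]
contact_force: [0.4, 1.1, -0.8]
gripper_width: 0.0135
gripper_force: 50.0
```

```bash
python3 s.py
```

```text
38.675 [0.4636 0.3152 0.1482] -26.214051329592408 [ 0.3907  1.0674 -0.7988] [-0.0124  0.1426  0.0086] 0.013452948369951694 49.99949902296066 9.541342353841618
```

jog_arm(deltas=[[[-1,0,0.28,-1.0,0],[-1,0,0,-1.0,0],[-1,0,0,-0.7,0],[-1,0,0,-0.7,0],[-1,0,0,-0.8,0],[-1,0,0,-0.5,0],[-1,0,0,-0.3,0],[-1,0,0,0,0]]])

```text
time_s: 39.67
tcp_pos: [0.4629, 0.3186, 0.0974]
eef_rot: [180.0, 0.0, -26.1]
contact_force: [-0.6, -0.4, -2.2]
gripper_width: 0.0138
gripper_force: 50.0
```

```bash
python3 s.py
```

```text
39.675 [0.4629 0.3186 0.0974] -26.113030041556314 [-0.6052 -0.3687 -2.2032] [-0.0604  0.1012  0.0075] 0.01378257938020455 49.999456107616425 9.389726342096512
```

jog_arm(deltas=[[[-1,0,0,-0.1,0],[-1,0,0,-0.1,0],[-1,0,0,0,0]]])

```text
time_s: 40.05
tcp_pos: [0.4629, 0.3186, 0.0956]
eef_rot: [-180.0, -0.0, -26.1]
contact_force: [-0.1, 0.0, -2.6]
gripper_width: 0.0133
gripper_force: 50.0
```

```bash
python3 s.py
```

```text
40.05 [0.4629 0.3186 0.0956] -26.113355087477228 [-0.1299  0.0366 -2.6013] [-0.086   0.1695 -0.0196] 0.01333261415139928 49.999576807022095 9.391551525616173
```

jog_arm(deltas=[[[-1,0,0,-0.06,0],[-1,0,0,-0.06,0],[-1,0,0,0,0]]])

```text
time_s: 40.42
tcp_pos: [0.4631, 0.3187, 0.0954]
eef_rot: [-180.0, -0.0, -26.1]
contact_force: [-2.8, -1.5, 7.8]
gripper_width: 0.0138
gripper_force: 50.0
```

```bash
python3 s.py
```

```text
40.425 [0.4631 0.3187 0.0954] -26.088448519300854 [-2.8081 -1.4754  7.7608] [-0.6859  1.3956  0.0105] 0.013782158748397057 50.002049803733826 9.392442805730324
```

jog_arm(deltas=[[[0.2,0,0,0.1,0],[0.2,0,0,0,0],[0.2,0,0,0,0],[0.2,0,0,0,0],[0.2,0,0,0,0],[0.2,0,0,0,0],[0.2,0,0,0,0]]])

```text
time_s: 41.3
tcp_pos: [0.4629, 0.3186, 0.0953]
eef_rot: [-180.0, -0.0, -26.1]
contact_force: [0.1, 0.7, -0.5]
gripper_width: 0.0523
gripper_force: 0.0
```

jog_arm(deltas=[[[0.2,0,0,1,0],[0.2,0,0,3,0],[0.2,0,0,5,0],[0.2,0,0,5,0],[0.2,-2,0.5,2,0],[0.2,-3,1,0,0],[0.2,0,0,0,0],[0.2,0,0,0,0]]])

```text
time_s: 42.3
tcp_pos: [0.413, 0.3337, 0.256]
eef_rot: [-180.0, -0.0, -26.1]
contact_force: [-0.3, -0.6, 0.5]
gripper_width: 0.0526
gripper_force: 0.0
```

```bash
python3 s.py
python3 - <<'E'
from h import *
im=r.capture('wrist');b=r.capture('top');cv2.imwrite('pics/w7.png',im)
A=cv2.resize(im[0:400,120:520],(400,400));B=cv2.resize(b[150:290,130:410],(400,200))
W=np.zeros((400,800,3),np.uint8);W[:,:400]=A;W[:200,400:]=B;cv2.imwrite('pics/f.png',W)
E
```

```text
42.3 [0.413  0.3337 0.256 ] -26.076684118400802 [-0.3169 -0.5936  0.5281] [-0.0337  0.1633  0.0181] 0.05263979373016934 0.0 3.798666323829055
```

View pics/f.png

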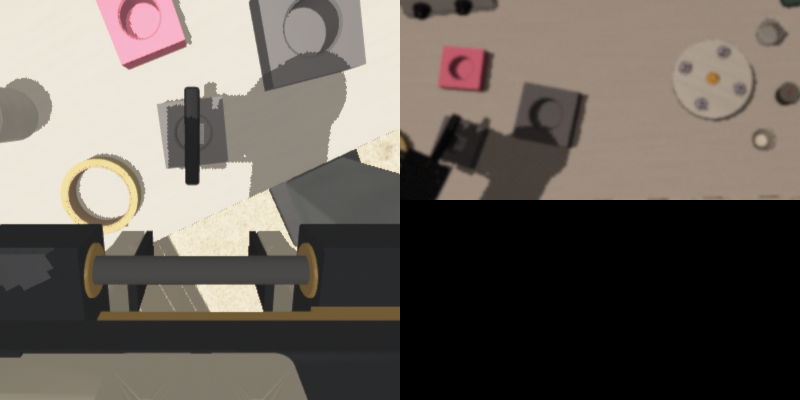

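The wrench stands upright in its grey stand, with its bar at (192,135), the gripper is clear and everything else is in place.

```bash
python3 -c "
from plant import r
print(r.close_job())"
```

```text
the job is handed in; nothing more can be done
None
```

The job is handed in after about 42 s: screws 2 and 4 went half-way, then 1, 3, 2 and 4 home against their stops (camera check about 1.4 rad each), and the wrench is back upright in its stand; while feeling for screw 2 the socket pushed its head sideways with about 6 N, right at the shift limit.

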